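# Pour cells into a charger tray and load the charger

## Task

Pick up the orange chute with the three cells in it, hold it over the opening in the white tray and tip it so that all three cells slide down through the opening, without touching the cells with the fingers. Then slide the loaded tray fully home into the charger's slot, and leave the empty chute lying flat on its floor, open side up, back on the blue mat. Do not disturb the multimeter.

Things in the scene. Friction and masses are not known exactly. Their poses are not given: they have to be found in the camera images.
- chute: Orange U-shaped chute, smooth, open on top: 180 mm long (x), 27 wide (y), 30 high, 130 g; floor 3 mm, walls 2.5 mm thick. Open spout at -x, closed at +x, where three cells lie in line. Flat on the blue mat. Origin: centre of underside. Pinch across the walls from above, 0 to 20 mm from the origin towards +x (balance point). Cells start to slide at 13 to 20 degrees of tilt, run freely above 30.
- chute_spout (a point): Middle of the chute floor at its open spout end, 90 mm from the origin towards -x, 3 mm above the underside.
- cell0_center (a point): Green-sleeved lithium cell, a cylinder 18 mm in diameter and 36 mm long, 20 g, lying along the chute. The point is its centre. The one nearest the spout.
- cell1_center (a point): Green-sleeved lithium cell, a cylinder 18 mm in diameter and 36 mm long, 20 g, lying along the chute. The point is its centre. The middle one.
- cell2_center (a point): Green-sleeved lithium cell, a cylinder 18 mm in diameter and 36 mm long, 20 g, lying along the chute. The point is its centre. The one at the closed end.
- tray: White loose covered tray, 110 mm long (x), 80 wide, 68 high, 0.3 kg, walls and top 4 mm, floor slopes down to -y so cells roll aside. In its top's middle one 52 x 52 mm opening, yellow border. A red upright grip fin, 12 mm thick (y), stands out of its -x end, 55 to 89 mm from the origin, 37 to 87 mm above the bench. +x points roughly to the slot. Origin: centre of underside.
- tray_mouth (a point): Centre of the tray's 52 x 52 mm opening, level with the tray's top (68 mm above its underside). Axes as the tray's.
- tray_grip (a point): Point to pinch the red fin from above, fingers closing along the tray's y: 77 mm from the tray's origin towards -x, 67 mm above the bench (20 mm below the fin's top).
- bay: Grey charger fixed to the bench, 170 mm deep (x), 160 wide: a low front part 81 mm high, behind it a tower 125 mm high with a red display. Slot in its front (-x) face, at bench level: 88 mm wide, 73 high, 105 deep to the stop; two flared rails, 30 mm high, reach 33 mm out, 112 mm apart at their ends. Origin: centre of footprint, front face 85 mm from it towards -x. The tray goes in along +x.
- bay_home (a point): Where the tray's origin is, on the bench, when the tray is fully home against the slot's stop: 35 mm from the charger's origin towards -x. The tray's -x face then stands 5 mm out of the front face, and the fin is outside. Axes as the charger's.
- mat: Blue bench mat fixed on the bench, 240 x 130 mm, 3 mm thick, long side along its x. Origin: centre of its underside.
- meter: Hand multimeter lying on the bench, green and black, 190 x 90 x 40 mm with a dial 10 mm higher. Origin: centre of its underside.
Mind the look-alikes: they are no part of the job. What is meant by the chute is not yellow, and is the larger of those in its own colour.

How it is judged:
On the way, in this order (a step that is already met when the one before it is completed fails the run):
1. the chute is tipped over the tray's opening (angle between chute's own z axis and vertical above 0.2 rad and horizontal distance between chute_spout and tray_mouth below 0.09 m), for 0.05 s.
2. all three cells are in the tray (x of cell0_center in the frame of tray between -0.052 and 0.052 m and y of cell0_center in the frame of tray between -0.037 and 0.037 m and z of cell0_center in the frame of tray between 0 and 0.05 m and x of cell1_center in the frame of tray between -0.052 and 0.052 m and y of cell1_center in the frame of tray between -0.037 and 0.037 m and z of cell1_center in the frame of tray between 0 and 0.05 m and x of cell2_center in the frame of tray between -0.052 and 0.052 m and y of cell2_center in the frame of tray between -0.037 and 0.037 m and z of cell2_center in the frame of tray between 0 and 0.05 m), for 0.2 s.
3. the tray is fully home in the charger (distance between tray and bay_home below 0.009 m and angle between the x axis of tray and the x axis of bay, either way round below 0.1 rad and angle between tray's own z axis and vertical below 0.08 rad), for 0.2 s.
At the end, for the whole second after the job is handed in: Three cells inside the tray (centres under 50 mm above its underside); tray level, its origin within 9 mm of home, square within 0.1 rad; chute flat (0.1 rad), open side up, on the mat, origin within 90 mm (along) and 60 mm (across) of its centre; both at rest (all of step 2 and all of step 3 and x of chute in the frame of mat between -0.09 and 0.09 m and y of chute in the frame of mat between -0.06 and 0.06 m and z of chute in the frame of mat below 0.01 m and angle between chute's own z axis and vertical below 0.1 rad and linear speed of each of chute, tray below 0.02 m/s); the robot touches nothing.
It fails at once if the multimeter is moved by more than 30 mm (distance of meter from where it was at the start of the episode above 0.03 m).
It fails at once if the fingers press on a cell with more than 1 N (contact force between the fingers and cell0 above 1 N or contact force between the fingers and cell1 above 1 N or contact force between the fingers and cell2 above 1 N).
It also fails if it takes over 69 s, if anything falls off the work surface, if the arm or the gripper's body presses on something with over 40 N, if the wrist force passes 120 N, or if a joint passes its speed limit or range.

## Robot

A 6-joint arm with a two-finger parallel gripper is mounted at the origin on the work surface. World frame = base frame: x ahead of the robot, y to its left, z up, the work surface at z = 0. Lengths are in m, angles in rad, forces in N, time in s.
With the tool pointing down it reaches from about 0.35 to 0.775 m from the base axis. Payload 7.3 kg.
Tool frame: the origin (TCP) lies at the centre of the arm's flange, where the gripper is bolted on; the fingertips stand 178 mm ahead of it and the grasp point (between the pads) lies 159 mm ahead of it (tip_extent is the distance from the TCP to the fingertips, in m); z points along the fingers, y is the line along which they close (so a half turn about z gives the same grasp; the last joint's range is limited). The gripper opens to 92 mm and grips with 3 to 60 N. Pads are 19 mm wide; open, the fingers measure 130 mm over their backs; the gripper's body (75 mm by 190 mm) begins 47 mm behind the grasp point.
Start: joints at [-1.364, 0.342, 1.524, -0, 1.275, -0.146], TCP at [0.181, -0.493, 0.405] pointing down, gripper open.
Joint ranges: [-2.53, 2.53], [-0.77, 2.02], [0.04, 2.7], [-1, 4.14], [0.28, 2.66], [-3.11, 3.11]. Speed limits (rad/s): [2.57, 2.57, 3.14, 3.14, 3.14, 3.14].

## Interface

Orientations are given as [roll, pitch, yaw] about the fixed x, y, z axes, in that order (R = Rz(yaw) Ry(pitch) Rx(roll)).
In Python, from cell import * gives the robot as it stands.
- The arm moves only by the tool arm_command, never from a script. Its arguments are lists of equal length, an entry for each row: "xyz": the shift along the world's x, y, z in mm, a list of three; "spin": the turn about the world's z in degrees. In form: {"xyz": [[tx, ty, tz], ...], "spin": [spin, ...]}. A call has 1 to 20 rows; each row shifts and turns the commanded pose from where the row before left it; what a row does not reach is not made up. A row lasts 1/10 s, in which the tool goes at most 50 mm and 8.59 degrees, less where a joint would pass 70% of its speed; a pose out of reach is approached as far as the arm can. A call with a gripper value outside its range is refused whole. "jaw" is the opening, from -1 (shut) to 1 (fully open), set as the call begins (left out, the last holds). The fingers move at their own pace and stop on an object; "squeeze" is the grip in N (left out, the last holds). Time passes only in rows, so rows that do not move let the fingers close. It gives the time, the measured TCP pose, the force, the opening and the grip force at its end, in the units of the state.
- observe(): the state, without advancing time (a new reading comes with each control period).
- read_camera(name): name is "scene" or "top" or "wrist"; returns a dict with "img" (400x640x3 uint8, red, green, blue), "depth" (400x640 float32, m along the optical axis (not along the pixel's ray), 0 where there is no reading), "fx", "fy", "cx", "cy" (pixels), "world_from_camera" (4x4, takes a point from camera to world coordinates). Camera axes: x right, y up, looking along -z (the intrinsics and any distortion apply to the point x, -y, -z); pixel columns grow to the right and rows downward; lengths in m; the calibration is good to about 2 mm. The wrist camera is an equidistant fisheye: a pixel r from the principal point sees the ray r / f radians off the axis. A picture is of the moment at which its call begins.
- hand_in(): hands the job in; it is judged then, once.
The state is a dict: "time": time; "qpos": joint angles; "qvel": joint speeds; "joint_efforts": joint torques, N m; "tool_pos": TCP position; "tool_rot": TCP orientation; "contact_force": force on the tool from outside, world axes, zero at the start; "torque": the same for the moment, N m; "opening": finger opening in m; "grip_force": force on a finger pad.
Only numpy, scipy, OpenCV 4.12 (cv2) and the standard library are available. Lean on these libraries where they do the work, as an engineer would, in place of code of your own. Each camera call takes 0.05 s, during which the arm holds its last target. There are 200 camera calls.

## Working session

There is one attempt and no reset: what is moved stays moved. The work goes in short steps, Python scripts to look and compute and a tool call to move; the robot and the scene stay as the last step left them, time stands still between calls to the robot, and variables do not carry over. Pictures are saved under pics/ and viewed, at most 10 in all, crops included, and the job is handed in when it is done.

Besides the shell and the picture viewer there is one more tool, called after "Call:" by a JSON object that holds its "api" and its "payload". arm_command: Moves the arm, as the interface text tells. Its arguments: {"type":"object","properties":{"xyz":{"type":"array","items":{"type":"array","items":{"type":"number"}}},"spin":{"type":"array","items":{"type":"number"}},"jaw":{"type":"number"},"squeeze":{"type":"number"}},"required":["xyz","spin"]}

```bash
mkdir -p pics; ls
cat > h.py <<'E'
import numpy as np,cv2
from cell import *
def ray(c,u,v):
    W=np.array(c["world_from_camera"]);d=np.array([(u-c["cx"])/c["fx"],-(v-c["cy"])/c["fy"],-1.]);return W[:3,3],W[:3,:3]@d
def onz(c,u,v,z):
    o,d=ray(c,u,v);return o+d*(z-o[2])/d[2]
def cloud(c):
    v,u=np.mgrid[:400,:640];D=c["depth"].astype(float)
    P=np.stack([(u-c["cx"])/c["fx"]*D,-(v-c["cy"])/c["fy"]*D,-D],-1)
    W=np.array(c["world_from_camera"]);return P@W[:3,:3].T+W[:3,3]
E
python3 - <<'E'
from h import *
for n in("top","scene"):
    c=read_camera(n);np.save(f"{n}0.npy",c,allow_pickle=True);cv2.imwrite(f"pics/{n}0.png",c["img"][:,:,::-1]);print(n,c["fx"],c["world_from_camera"],(c["depth"]>0).mean())
print(observe())
E
```

```text
pics
top 413.4301827780979 [[-0.0023232   0.97751111 -0.21087112  0.22831081]
 [-0.99999052 -0.00149426  0.00409026  0.04929159]
 [ 0.00368318  0.21087862  0.97750532  1.21414913]
 [ 0.          0.          0.          1.        ]] 0.996125
scene 393.07694831718777 [[-0.66400587 -0.53213296  0.52529107  1.01643069]
 [ 0.74769394 -0.47917165  0.45972634  0.52310324]
 [ 0.00706905  0.69801794  0.71604538  0.81014191]
 [ 0.          0.          0.          1.        ]] 0.99618359375
{'time': 0.1, 'qpos': array([-1.36397085e+00,  3.42657670e-01,  1.52492193e+00, -3.07479312e-05,
        1.27541592e+00, -1.45996730e-01]), 'qvel': array([-0.00038052, -0.00171259, -0.00147673, -0.0018041 , -0.00119821,
       -0.00193637]), 'joint_efforts': array([ 1.79956045e-03, -4.32003522e+01, -2.44694138e+01,  7.19071249e-02,
        5.26411249e-02, -5.85136513e-05]), 'tool_pos': array([ 0.18140569, -0.49253293,  0.40411174]), 'tool_rot': array([-3.14020043e+00, -1.74996152e-04,  3.52831059e-01]), 'contact_force': array([ 0.83248389, -0.4717599 ,  0.6736832 ]), 'torque': array([ 0.02105713,  0.03714243, -0.00855859]), 'grip_force': 0.0, 'opening': 0.09206419421616133}
```

View pics/top0.png

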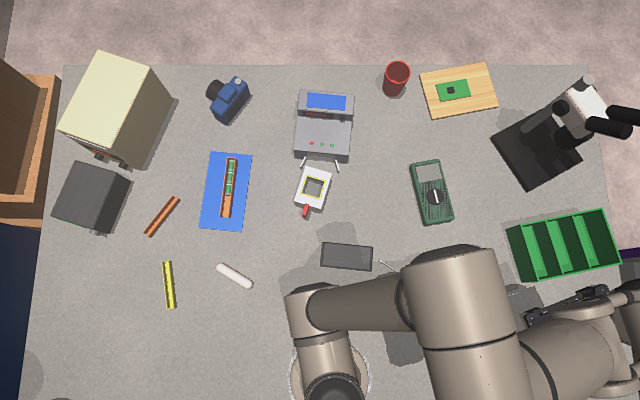

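View pics/scene0.png

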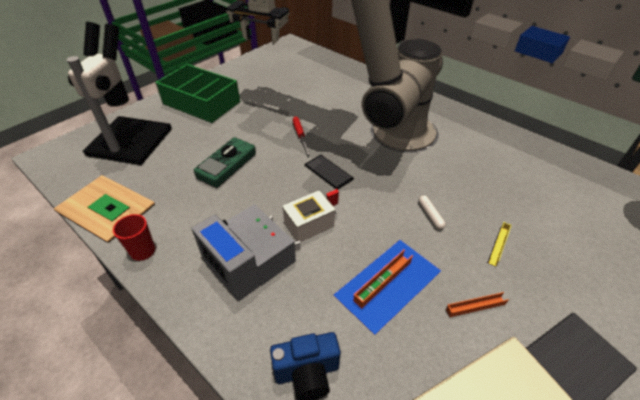

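Top view: the blue mat is at (226,190) with the tray at (313,188), its fin at (305,211). The charger is at (323,125) and the meter at (432,192). There are three chute candidates: orange with green cells on the mat (229,187), a smaller empty orange one (162,216) and a yellow one (168,285). The one on the mat fits, being the larger orange one and holding the cells. Its closed end is probably the upper (+x) end. The crop below checks this.

```bash
cat > seg.py <<'E'
from h import *
def masks(img):
    h=cv2.cvtColor(img,cv2.COLOR_RGB2HSV);H,S,V=[h[...,i].astype(int) for i in range(3)]
    return dict(blue=(H>100)&(H<125)&(S>150)&(V>90),orange=((H<14))&(S>150)&(V>110),green=(H>45)&(H<85)&(S>90)&(V>60),
      white=(S<40)&(V>200),red=((H<6)|(H>174))&(S>150)&(V>90),yellow=(H>20)&(H<35)&(S>120)&(V>120))
def blobs(m,amin=20):
    n,l,s,c=cv2.connectedComponentsWithStats(m.astype(np.uint8));return [(c[i],s[i,4],l==i) for i in range(1,n) if s[i,4]>=amin]
E
python3 - <<'E'
from seg import *
for n in("top","scene"):
    c=np.load(n+"0.npy",allow_pickle=True).item();P=cloud(c);M=masks(c["img"])
    for k,m in M.items():
        for ce,a,b in blobs(m,25):
            p=P[b];
            if not(0.2<np.median(p[:,0])<0.85 and abs(np.median(p[:,1]))<.4):continue
            r=cv2.minAreaRect((p[:,:2]*1000).astype(np.float32))
            print(n,k,ce.round(),a,"z",np.percentile(p[:,2],[5,50,95]).round(3),"rect",np.round(r[0],1),np.round(r[1],1),round(r[2],1))
c=np.load("top0.npy",allow_pickle=True).item()
cv2.imwrite("pics/crop.png",cv2.resize(c["img"][75:245,190:360][:,:,::-1],(595,595),interpolation=cv2.INTER_CUBIC))
E
```

```text
top blue [326. 101.] 498 z [0.123 0.126 0.13 ] rect [507.5  26.9] [106.6 560.2] 85.4
top blue [223. 171.] 745 z [-0.001  0.003  0.007] rect [421.7 247.8] [514.3 206.6] 23.9
top green [231. 165.] 31 z [0.02  0.023 0.025] rect [606.8 290. ] [21.  12.7] 2.7
top green [229. 177.] 35 z [0.02  0.023 0.028] rect [570.7 294.6] [22.5 12.7] 1.7
top green [228. 188.] 36 z [0.019 0.023 0.027] rect [533.7 296.1] [22.6 11.6] 1.5
top white [313. 187.] 600 z [0.064 0.068 0.072] rect [421.5  62.9] [ 92.2 376.2] 80.3
top white [463. 297.] 1362 z [0.754 0.756 0.758] rect [209.5 -41. ] [ 90.7 171.7] 9.7
top white [233. 275.] 315 z [0.022 0.026 0.031] rect [252.9 190. ] [282.8  40.4] 72.0
top white [309. 294.] 39 z [0.287 0.289 0.292] rect [227.  56.] [13.4 32.3] 52.4
top white [589. 312.] 42 z [0.625 0.627 0.629] rect [ 211.9 -144.1] [387.9  11.1] 86.8
top yellow [318. 183.] 48 z [0.065 0.068 0.072] rect [528.5  43.3] [57.1 56.5] 71.9
scene blue [222. 241.] 747 z [0.124 0.126 0.128] rect [863.6 246.8] [627.7  68.4] 67.3
scene blue [388. 288.] 3482 z [0.001 0.003 0.006] rect [722.  353.7] [651.2 193.3] 1
[... 611 characters left out ...]
5.1] 24.2
scene green [375. 284.] 42 z [0.021 0.024 0.026] rect [568.1 294.1] [11.7 21. ] 86.7
scene green [364. 294.] 44 z [0.021 0.023 0.026] rect [606.9 290.5] [10.9 21.9] 85.4
scene white [308. 208.] 495 z [0.066 0.068 0.07 ] rect [744.  222.3] [802.3 127.2] 39.1
scene white [433. 210.] 186 z [0.024 0.028 0.031] rect [610.3 402.4] [844.1  73.9] 21.6
scene red [297. 126.] 116 z [0.018 0.023 0.026] rect [ 243.  -271.2] [99.4 22.6] 55.1
scene red [332. 193.] 53 z [0.081 0.087 0.089] rect [421.9  47.8] [113.3  24.3] 27.4
scene yellow [316. 206.] 43 z [0.008 0.068 0.071] rect [742.9 280.7] [730.2  34.9] 44.3
scene yellow [300. 209.] 40 z [0.007 0.066 0.071] rect [541.   31.6] [68.4 28.4] 43.4
```

View pics/crop.png

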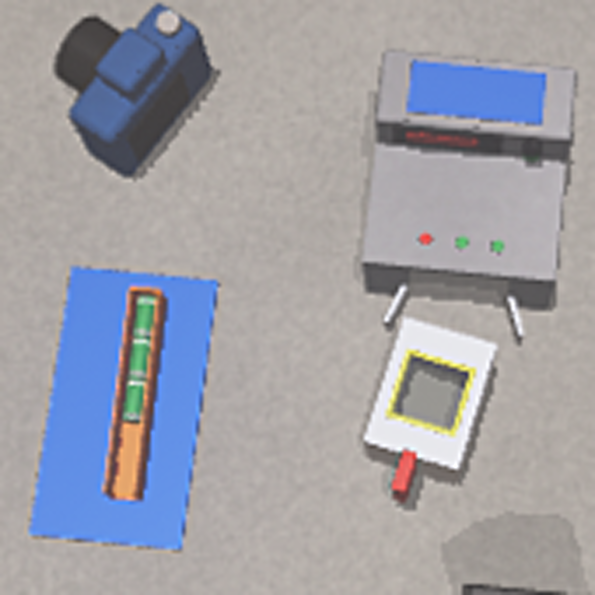

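The crop confirms it: the mat chute is the large orange one, with cells at its upper (+x) end and its spout at the bottom (crop 125,495). The tray's fin is at (404,475). Next I'll get precise poses.

```bash
cat > meas.py <<'E'
from seg import *
Ps=[]
for n in("top","scene"):
    c=read_camera(n);P=cloud(c).reshape(-1,3);M=masks(c["img"])
    def rep(k,s,lo=2,hi=98):
        if s.sum()<15: print(n,k,"few",s.sum());return
        p=P[s];q=(p[:,:2]*1000).astype(np.float32);q=q[np.linalg.norm(q-np.median(q,0),axis=1)<150]
        r=cv2.minAreaRect(q)
        print(n,k,s.sum(),"z",np.median(p[:,2]).round(4),"c",np.round(r[0],1),"size",np.round(r[1],1),"ang",round(r[2],1))
    X,Y,Z=P.T;m={k:v.reshape(-1) for k,v in M.items()}
    box=lambda a,b,c_,d,e,f:(X>a)&(X<b)&(Y>c_)&(Y<d)&(Z>e)&(Z<f)
    rep("mat",m["blue"]&box(.38,.72,.18,.42,-.004,.012))
    rep("chute",box(.42,.66,.24,.34,.014,.045))
    rep("tray",box(.35,.62,-.05,.12,.062,.075)&~m["red"])
    rep("fin",box(.35,.52,-.05,.12,.076,.095))
    rep("rails",box(.5,.66,-.1,.12,.022,.038))
    rep("bayfront",box(.55,.9,-.12,.12,.078,.0855))
    rep("tower",box(.55,.95,-.15,.15,.119,.131))
    Ps.append(P)
E
python3 meas.py
```

```text
top mat 818 z 0.0033 c [550.3 305.3] size [127.8 204.9] ang 84.3
top chute 481 z 0.0243 c [539.5 296.9] size [ 29.3 180.3] ang 85.6
top tray 746 z 0.0682 c [542.3  37.4] size [ 92.8 212.2] ang 64.9
top fin 55 z 0.0865 c [457.1  66.2] size [11.9 32.7] ang 74.5
top rails 114 z 0.0283 c [578.1  27.8] size [157.6 129.3] ang 83.5
top bayfront 1700 z 0.0815 c [679.8  16.5] size [160.9 110.2] ang 84.4
top tower 1211 z 0.1254 c [759.    7.8] size [159.7  74.8] ang 84.3
scene mat 3467 z 0.0033 c [532.  308.9] size [128.6 239. ] ang 83.9
scene chute 806 z 0.0244 c [539.7 296.8] size [ 28.5 182. ] ang 85.4
scene tray 833 z 0.068 c [511.2  49.3] size [ 84.6 144.8] ang 72.9
scene fin 78 z 0.0856 c [459.7  66.7] size [13.9 35.2] ang 74.3
scene rails 270 z 0.0298 c [563.8  62.1] size [147.8 140.4] ang 64.2
scene bayfront 2132 z 0.081 c [711.5  13.8] size [162.7 171.7] ang 84.1
scene tower 1770 z 0.1251 c [760.1   8.7] size [161.7  72.8] ang 83.5
```

Call:
{"api": "arm_command", "payload": {"xyz": [[13.7,28,-5],[13.7,28,-5],[13.7,28,-5],[13.7,28,-5],[13.7,28,-5],[13.7,28,-5],[13.7,28,-5],[13.7,28,-5],[13.7,28,-5],[13.7,28,-5],[13.7,28,-5],[13.7,28,-5],[13.7,28,-5],[13.7,28,-5],[13.7,28,-5],[13.7,28,-5],[13.7,28,-5],[13.7,28,-5],[13.7,28,-5],[13.7,28,-5]], "spin": [-1.8,-1.8,-1.8,-1.8,-1.8,-1.8,-1.8,-1.8,-1.8,-1.8,-1.8,-1.8,-1.8,-1.8,-1.8,-1.8,-1.8,-1.8,-1.8,-1.8], "jaw": 0}}

```text
time: 2.2
tool_pos: [0.4558, 0.0686, 0.3045]
tool_rot: [3.141, 0.0, -0.277]
contact_force: [0.8, -0.7, -0.2]
opening: 0.0457
grip_force: 0.0
```

Call:
{"api": "arm_command", "payload": {"xyz": [[0,-2,-20],[0,0,-20],[0,0,-20],[0,0,-12],[0,0,-6],[0,0,0]], "spin": [0,0,0,0,0,0]}}

```text
time: 2.8
tool_pos: [0.4553, 0.0653, 0.2262]
tool_rot: [3.141, 0.002, -0.276]
contact_force: [0.4, 0.8, 0.7]
opening: 0.0457
grip_force: 0.0
```

Call:
{"api": "arm_command", "payload": {"xyz": [[0,0,0],[0,0,0],[0,0,0],[0,0,0],[0,0,0]], "spin": [0,0,0,0,0], "jaw": -1, "squeeze": 25}}

```text
time: 3.3
tool_pos: [0.4555, 0.0653, 0.227]
tool_rot: [-3.142, -0.001, -0.276]
contact_force: [0.1, -0.1, 3.6]
opening: 0.0121
grip_force: 25.0
```

Call:
{"api": "arm_command", "payload": {"xyz": [[2,-3.4,0],[2,-3.4,0],[2,-3.4,0],[2,-3.4,0],[2,-3.4,0],[2,-3.4,0],[2,-3.4,0],[2,-3.4,0],[0,0,0],[6,-0.6,0],[6,-0.6,0],[6,-0.6,0],[6,-0.6,0],[6,-0.6,0],[6,-0.6,0],[6,-0.6,0],[0,0,0]], "spin": [1.25,1.25,1.25,1.25,1.25,1.25,1.25,1.25,0,0,0,0,0,0,0,0,0]}}

```text
time: 5.0
tool_pos: [0.514, 0.0338, 0.2269]
tool_rot: [3.141, -0.001, -0.101]
contact_force: [0.3, 0.1, 4.7]
opening: 0.0122
grip_force: 25.0
```

```bash
cat > look.py <<'E'
import sys
from seg import *
n,o,a,b,c_,d,k=sys.argv[1],sys.argv[2],*map(int,sys.argv[3:8])
c=read_camera(n);cv2.imwrite("pics/"+o,cv2.resize(c["img"][a:b,c_:d][:,:,::-1],None,fx=k,fy=k,interpolation=cv2.INTER_CUBIC))
E
python3 meas.py | grep -E "tray|fin|bay"; python3 look.py top p1.png 80 240 250 390 4
```

```text
top tray few 0
top fin few 0
top bayfront 989 z 0.0815 c [696.2  14.5] size [159.6  72.9] ang 84.1
scene tray 609 z 0.0681 c [565.   30.1] size [ 82.3 110.8] ang 83.6
scene fin few 2
scene bayfront 2142 z 0.081 c [711.3  12.8] size [164.3 172.6] ang 84.0
```

View pics/p1.png

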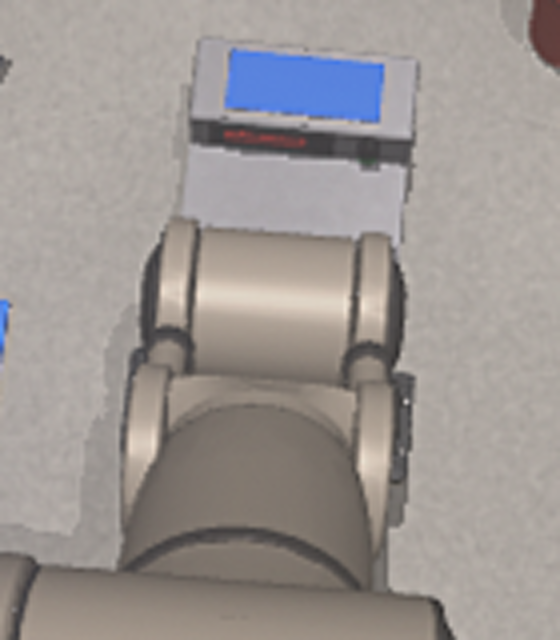

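The arm blocks the top view; I'll release the fin, move over to the chute, and look again from there.

Call:
{"api": "arm_command", "payload": {"xyz": [[0,0,0],[0,0,0],[0,0,0],[0,0,30],[0,0,40],[0,0,20],[4,24,0],[4,24,0],[4,24,0],[4,24,0],[4,24,0],[4,24,0],[4,24,0],[4,24,0],[4,24,0],[4,24,0],[3.5,21.7,0],[0,0,0]], "spin": [0,0,0,0,0,0,1.3,0,0,0,0,0,0,0,0,0,0,0], "jaw": 0}}

```text
time: 6.95
tool_pos: [0.5566, 0.2979, 0.3161]
tool_rot: [-3.141, 0.0, -0.076]
contact_force: [-0.3, 0.1, -0.1]
opening: 0.0459
grip_force: 0.0
```

```bash
cat >> meas.py <<'E'
for P,n in zip(Ps,"ts"):
    # bay frame: s from front face, t left
    u=np.array([np.cos(-.101),np.sin(-.101)]);w=np.array([-u[1],u[0]]);q=P[:,:2]-np.array([.627,.0224]);s=q@u*1000;t=q@w*1000;Z=P[:,2]
    k=(abs(Z-.068)<.005)&(s>-140)&(s<60)&(abs(t)<60)
    if k.sum()>10:print(n,"tray s",np.percentile(s[k],[1,99]).round(),"t",np.percentile(t[k],[1,99]).round(1))
    k=(abs(Z-.081)<.004)&(s>-20)&(s<150)&(abs(t)<100);print(n,"low s",np.percentile(s[k],[.5,98]).round(),"t",np.percentile(t[k],[1,99]).round())
    k=(abs(Z-.125)<.004)&(s>50)&(s<200)&(abs(t)<100);print(n,"tower s",np.percentile(s[k],[.5,99.5]).round(),"t",np.percentile(t[k],[1,99]).round())
E
python3 meas.py
```

```text
top mat 89 z 0.0027 c [542.1 252.9] size [206.7  49.6] ang 3.0
top chute few 8
top tray 517 z 0.0683 c [561.   12.9] size [114.5 127.2] ang 84.9
top fin 35 z 0.0865 c [508.7  35.3] size [11.3 20.2] ang 89.1
top rails 126 z 0.0292 c [586.   25.2] size [157.5 110.4] ang 85.6
top bayfront 1737 z 0.0815 c [678.9  16.5] size [160.3 109.3] ang 84.1
top tower 1208 z 0.1256 c [758.7   7.8] size [159.9  72.9] ang 84.3
scene mat 2459 z 0.0034 c [533.5 308.5] size [127.5 237.2] ang 84.2
scene chute 736 z 0.0241 c [542.9 296.6] size [ 28.5 176.6] ang 85.2
scene tray 604 z 0.0681 c [563.7  29.5] size [ 83.4 112.9] ang 85.3
scene fin 38 z 0.0861 c [509.5  36.4] size [10. 20.] ang 80.8
scene rails 202 z 0.0306 c [580.2  58.9] size [153.2  92.3] ang 58.0
scene bayfront 2132 z 0.081 c [711.5  13.6] size [163.4 172.8] ang 84.4
scene tower 1773 z 0.1251 c [759.8   8.2] size [161.4  73. ] ang 83.9
t tray s [-95.   1.] t [-40.4  41.9]
t low s [ -1. 103.] t [-79.  78.]
t tower s [102. 168.] t [-79.  77.]
s tray s [-117.   -7.] t [-38.7  41.5]
s low s [ -0. 102.] t [-79.  79.]
s tower s [106. 170.] t [-77.  78.]
```

Call:
{"api": "arm_command", "payload": {"xyz": [[1,-2,-25],[0,0,-25],[0,0,-25],[0,0,-25],[0,0,-16],[0,0,-10],[0,0,-6],[0,0,0]], "spin": [0,0,0,0,0,0,0,0]}}

```text
time: 7.85
tool_pos: [0.5579, 0.2932, 0.1844]
tool_rot: [3.141, 0.001, -0.079]
contact_force: [-1.1, 0.5, 0.9]
opening: 0.046
grip_force: 0.0
```

Call:
{"api": "arm_command", "payload": {"xyz": [[0,0,0],[0,0,0],[0,0,0],[0,0,0]], "spin": [0,0,0,0], "jaw": -1, "squeeze": 20}}

```text
time: 8.25
tool_pos: [0.5581, 0.2938, 0.1856]
tool_rot: [-3.141, -0.001, -0.078]
contact_force: [0.8, -0.3, 4.2]
opening: 0.0268
grip_force: 20.0
```

Call:
{"api": "arm_command", "payload": {"xyz": [[0,0,8],[0,0,16],[0,0,22],[0,0,25],[0,0,25],[0,0,25],[0,0,20],[0,0,12],[0,0,4],[0,0,0]], "spin": [0,0,0,0,0,0,0,0,0,0]}}

```text
time: 9.25
tool_pos: [0.5578, 0.2936, 0.3417]
tool_rot: [3.141, 0.0, -0.078]
contact_force: [-0.1, -0.3, -1.5]
opening: 0.0271
grip_force: 20.0
```

```bash
python3 look.py scene p2.png 100 360 200 500 2; python3 -c "
from cell import *
print(observe()['tool_pos'],observe()['opening'])"
```

```text
[0.5577077  0.29358924 0.34094482] 0.026916013919971633
```

View pics/p2.png

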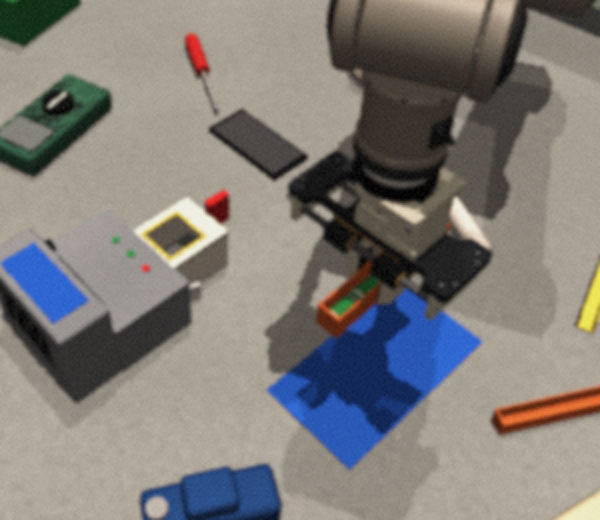

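The chute is level in the grip with its cells still inside (crop 350,300), and the tray is lined up with the slot. Now I'll carry it over, with the tail above the tower.

Call:
{"api": "arm_command", "payload": {"xyz": [[2,-5,0],[4,-10,0],[7,-15,0],[7,-15,0],[7,-15,0],[7,-15,0],[7,-15,0],[7,-15,0],[7,-15,0],[7,-15,0],[7,-15,0],[7,-15,0],[7,-15,0],[7,-15,0],[7,-15,0],[7,-15,0],[7,-15,0],[7,-15,0],[6,-12,0],[5,-9.6,0]], "spin": [-0.1,-0.1,-0.1,-0.1,-0.1,-0.1,-0.1,-0.1,-0.1,-0.1,-0.1,-0.1,-0.1,0,0,0,0,0,0,0]}}

```text
time: 11.3
tool_pos: [0.6875, 0.0158, 0.3417]
tool_rot: [3.141, 0.0, -0.102]
contact_force: [-0.2, -0.0, -2.3]
opening: 0.0271
grip_force: 20.0
```

Call:
{"api": "arm_command", "payload": {"xyz": [[0,0,-4],[0,0,-8],[0,0,-8],[0,0,-6],[0,0,-3],[0,0,0]], "spin": [0,0,0,0,0,0]}}

```text
time: 11.9
tool_pos: [0.6867, 0.0174, 0.312]
tool_rot: [3.141, 0.001, -0.1]
contact_force: [0.3, -0.1, -2.2]
opening: 0.027
grip_force: 20.0
```

```bash
cat > tilt.py <<'E'
from seg import *
c=read_camera("scene");P=cloud(c).reshape(-1,3);H=cv2.cvtColor(c["img"],cv2.COLOR_RGB2HSV).reshape(-1,3).astype(int)
m=masks(c["img"])["orange"].reshape(-1)
u=np.array([np.cos(-.101),np.sin(-.101)]);w=np.array([-u[1],u[0]]);q=P[:,:2]-np.array([.627,.0224]);s=q@u*1000;t=q@w*1000;Z=P[:,2]*1000
k=m&(abs(t)<30)&(s>-90)&(s<200)&(Z>60);print(k.sum(),"s",s[k].min(),s[k].max(),"t",np.percentile(t[k],[2,98]))
for a in range(-90,200,20):
    j=k&(s>=a)&(s<a+20)
    if j.sum()>3: print(a+10,np.percentile(Z[j],[3,50,97]).round(),j.sum())
g=masks(c["img"])["green"].reshape(-1)&(abs(t)<20)&(s>-90)&(s<200)&(Z>84)
if g.sum():print("green",g.sum(),s[g].min(),s[g].max())
E
python3 tilt.py;python3 look.py scene p3.png 130 330 150 400 3
python3 -c "
from cell import *
print(observe()['tool_pos'],observe()['contact_force'])"
```

```text
76 s -45.0320453553224 131.10648557545045 t [-10.96997582  16.681314  ]
-40 [134. 157. 161.] 15
-20 [156. 159. 160.] 9
100 [156. 159. 159.] 8
120 [147. 158. 160.] 37
140 [154. 159. 160.] 7
green 28 76.24923285953204 118.53053115254224
[0.68695676 0.01724515 0.31292214] [ 0.14858444 -0.08243779 -1.31191579]
```

View pics/p3.png

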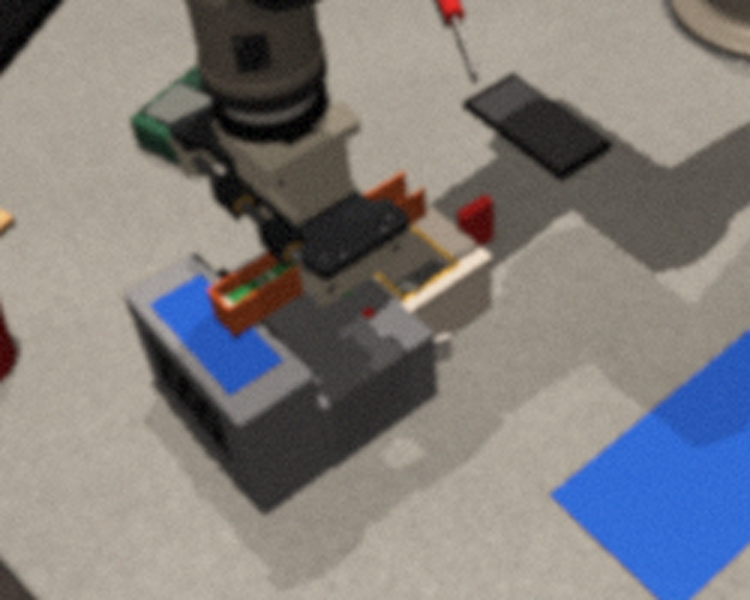

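The chute is level over the tower with the spout at s≈-47. I'll lower it so the tail rests on the tower edge and the chute pivots in the pads.

Call:
{"api": "arm_command", "payload": {"xyz": [[0,0,-1],[0,0,-1],[0,0,-1],[0,0,-1],[0,0,-1],[0,0,-1],[0,0,-1],[0,0,-1],[0,0,-1],[0,0,-1],[0,0,0]], "spin": [0,0,0,0,0,0,0,0,0,0,0]}}

```text
time: 13.1
tool_pos: [0.6869, 0.0171, 0.3026]
tool_rot: [3.142, 0.0, -0.101]
contact_force: [-2.9, 0.7, 2.5]
opening: 0.027
grip_force: 20.0
```

```bash
python3 tilt.py
```

```text
66 s -47.398066913319454 130.0950802892924 t [-11.02302021  15.62738067]
-40 [119. 137. 140.] 9
-20 [139. 141. 143.] 6
100 [153. 154. 157.] 6
120 [145. 155. 158.] 44
green 18 79.69383474031908 117.1562306598586
```

Call:
{"api": "arm_command", "payload": {"xyz": [[0,0,-0.6],[0,0,-0.6],[0,0,-0.6],[0,0,-0.6],[0,0,-0.6],[0,0,-0.6],[0,0,-0.6],[0,0,0],[0,0,0]], "spin": [0,0,0,0,0,0,0,0,0]}}

```text
time: 14.05
tool_pos: [0.6869, 0.017, 0.2984]
tool_rot: [3.142, 0.0, -0.101]
contact_force: [-2.4, 0.8, 1.5]
opening: 0.027
grip_force: 20.0
```

```bash
python3 tilt.py
```

```text
81 s -46.00758706247521 130.71808450087727 t [-11.09914004  15.44448374]
-40 [124. 125. 128.] 5
100 [152. 154. 157.] 8
120 [142. 156. 160.] 61
140 [138. 140. 148.] 6
green 15 98.18027978299094 115.79970136546049
```

Call:
{"api": "arm_command", "payload": {"xyz": [[0,0,-0.4],[0,0,-0.4],[0,0,-0.4],[0,0,-0.4],[0,0,-0.4],[0,0,-0.4],[0,0,-0.4],[0,0,-0.4],[0,0,0],[0,0,0],[0,0,0]], "spin": [0,0,0,0,0,0,0,0,0,0,0]}}

```text
time: 15.2
tool_pos: [0.687, 0.017, 0.2953]
tool_rot: [3.142, -0.0, -0.101]
contact_force: [-2.3, 0.4, 1.8]
opening: 0.0271
grip_force: 20.0
```

```bash
python3 tilt.py
```

```text
95 s -44.42557534633703 131.3397457457798 t [-10.89032124  16.23523961]
100 [154. 155. 157.] 6
120 [141. 156. 162.] 77
140 [135. 139. 143.] 9
green 11 99.98702219573404 112.12869259480082
```

Call:
{"api": "arm_command", "payload": {"xyz": [[0,0,-0.4],[0,0,-0.4],[0,0,-0.4],[0,0,-0.4],[0,0,-0.4],[0,0,0],[0,0,0],[0,0,0],[0,0,0]], "spin": [0,0,0,0,0,0,0,0,0]}}

```text
time: 16.15
tool_pos: [0.6869, 0.017, 0.2933]
tool_rot: [3.141, -0.0, -0.101]
contact_force: [-2.6, -0.1, 1.9]
opening: 0.0267
grip_force: 20.0
```

```bash
python3 tilt.py; python3 look.py scene p4.png 150 290 180 340 4
```

```text
95 s -44.314586376626735 130.44005089499856 t [-10.60813696  16.45053606]
-40 [104. 107. 112.] 4
100 [156. 157. 158.] 7
120 [141. 155. 162.] 79
140 [139. 140. 141.] 5
green 8 102.14830284261424 113.66972583193021
```

View pics/p4.png

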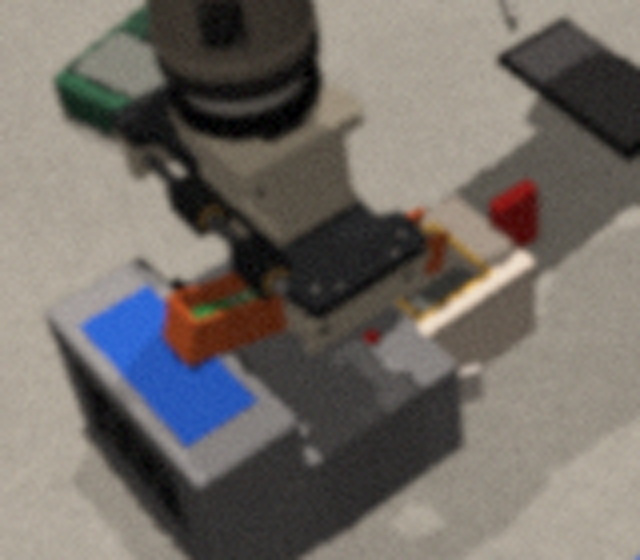

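The chute is tilted about 18° with the cells still at the tail, and the spout hangs over the opening (crop 435,245). I'll continue.

Call:
{"api": "arm_command", "payload": {"xyz": [[0,0,-0.4],[0,0,-0.4],[0,0,-0.4],[0,0,0],[0,0,0],[0,0,0],[0,0,0],[0,0,0]], "spin": [0,0,0,0,0,0,0,0]}}

```text
time: 17.05
tool_pos: [0.6869, 0.017, 0.2921]
tool_rot: [3.141, 0.0, -0.101]
contact_force: [-1.9, -0.5, 2.1]
opening: 0.0271
grip_force: 20.0
```

```bash
python3 tilt.py
```

```text
101 s -42.73419020941858 131.0085477512647 t [-10.50378209  16.27254127]
100 [155. 157. 158.] 5
120 [141. 154. 163.] 91
green 6 101.32828505014827 110.32010267956052
```

Call:
{"api": "arm_command", "payload": {"xyz": [[0,0,-0.4],[0,0,-0.4],[0,0,-0.4],[0,0,0],[0,0,0],[0,0,0],[0,0,0],[0,0,0]], "spin": [0,0,0,0,0,0,0,0]}}

```text
time: 17.9
tool_pos: [0.6869, 0.0171, 0.2909]
tool_rot: [3.142, -0.0, -0.101]
contact_force: [-2.0, 0.8, 1.4]
opening: 0.0266
grip_force: 20.0
```

```bash
python3 tilt.py
```

```text
114 s -42.501361067396175 130.35313581268062 t [-10.73088565  15.75760427]
100 [132. 139. 159.] 13
120 [140. 155. 163.] 97
green 2 -51.63054614959429 -47.00765473654011
```

Call:
{"api": "arm_command", "payload": {"xyz": [[0,0,0],[0,0,0],[0,0,0],[0,0,0],[0,0,0]], "spin": [0,0,0,0,0]}}

```text
time: 18.45
tool_pos: [0.6869, 0.017, 0.2909]
tool_rot: [3.141, -0.0, -0.101]
contact_force: [-1.9, 0.1, 1.3]
opening: 0.0272
grip_force: 20.0
```

```bash
python3 tilt.py; python3 look.py scene p5.png 150 290 180 340 4
```

```text
112 s -41.41492662401264 130.10621864417243 t [-10.5396676   15.62266428]
100 [132. 141. 158.] 11
120 [140. 155. 163.] 96
green 1 -51.63353253348667 -51.63353253348667
```

View pics/p5.png

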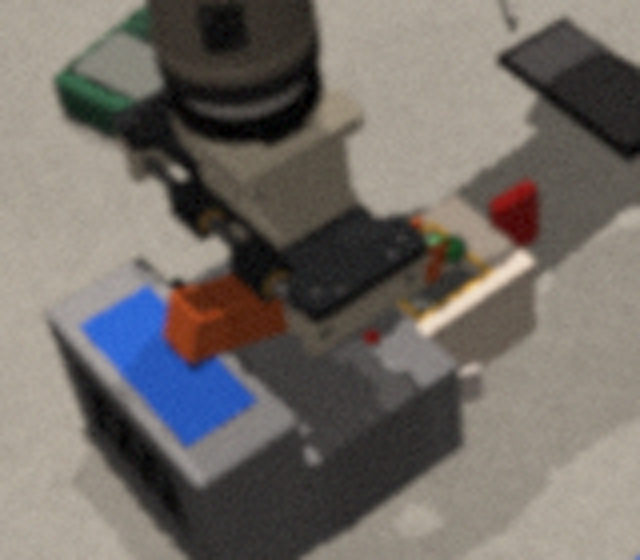

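```bash
cat > gr.py <<'E'
from seg import *
c=read_camera("scene");P=cloud(c)
h=cv2.cvtColor(c["img"],cv2.COLOR_RGB2HSV).astype(int)
u=np.array([np.cos(-.101),np.sin(-.101)]);w=np.array([-u[1],u[0]]);q=P[...,:2]-np.array([.627,.0224]);s=q@u*1000;t=q@w*1000;Z=P[...,2]*1000
k=(h[...,0]>40)&(h[...,0]<85)&(h[...,1]>60)&(s>-110)&(s<120)&(abs(t)<45)
for v,x in zip(*np.where(k)):print(x,v,np.round([s[v,x],t[v,x],Z[v,x]]).astype(int))
E
python3 gr.py; python3 look.py scene p6.png 190 230 275 325 14
```

```text
193 112 [106 -45 420]
196 115 [102 -43 413]
233 155 [ 86  34 360]
235 156 [ 84  37 359]
255 168 [ 49  39 310]
258 172 [ 39  30 288]
238 173 [ 83  33 314]
256 174 [ 45  31 287]
257 175 [ 45  36 288]
256 176 [ 49  38 289]
254 177 [ 53  36 288]
226 178 [ 95   2 288]
253 178 [ 55  36 286]
254 178 [ 54  38 287]
248 179 [ 65  34 288]
249 179 [ 63  34 287]
229 180 [ 93  10 287]
247 180 [ 68  34 288]
230 181 [ 93  14 287]
252 181 [ 59  38 282]
234 182 [ 90  23 288]
236 183 [ 88  27 288]
244 183 [ 76  35 285]
228 197 [ 85 -31 203]
228 204 [ 96 -14 203]
287 209 [-46  -2  92]
288 209 [-48   0  92]
289 209 [-52  -2  87]
293 209 [-64  -1  79]
287 210 [-44   1  92]
288 210 [-46   2  92]
289 210 [-48   3  90]
293 210 [-60   3  82]
294 210 [-64   3  79]
295 210 [-66   4  78]
293 211 [-58   6  82]
294 211 [-63   4  77]
295 211 [-65   4  75]
292 212 [-53   8  83]
293 212 [-57   8  80]
294 212 [-61   6  76]
295 212 [-64   6  74]
241 213 [ 91  26 203]
246 213 [ 83  34 203]
292 213 [-53   8  80]
293 213 [-56   9  78]
294 213 [-59   8  75]
295 213 [-62   8  73]
292 214 [-52   9  78]
293 214 [-56   7  73]
294 214 [-59   8  72]
240 215 [ 95  29 203]
292 215 [-54   6  70]
293 215 [-56   7  69]
241 218 [ 96  32 196]
244 218 [ 93  40 201]
```

View pics/p6.png

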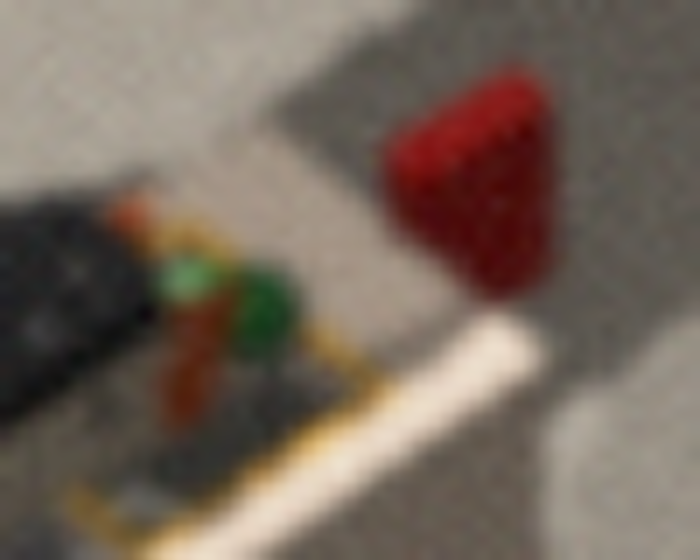

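A cell has its nose resting on the far rim of the opening (crop 265,310; s≈-65). I'll draw the chute back along its own axis so that the cell drops in.

Call:
{"api": "arm_command", "payload": {"xyz": [[3,-0.3,1.3],[3,-0.3,1.3],[3,-0.3,1.3],[3,-0.3,1.3],[3,-0.3,1.3],[0,0,0],[0,0,0],[0,0,0]], "spin": [0,0,0,0,0,0,0,0]}}

```text
time: 19.45
tool_pos: [0.7018, 0.0156, 0.2973]
tool_rot: [3.141, 0.0, -0.101]
contact_force: [-0.1, -0.1, -1.9]
opening: 0.027
grip_force: 20.0
```

```bash
python3 tilt.py;python3 gr.py | awk '$1>280'
```

```text
121 s -27.849875423653184 145.29182433577859 t [-10.65832157  16.59542031]
120 [140. 162. 167.] 31
140 [147. 161. 170.] 86
green 2 -26.128020215741167 -24.82735529958777
281 210 [-30  -6  96]
282 210 [-32  -3  97]
283 210 [-33  -1  99]
284 210 [-36  -1  96]
281 211 [-26   1 101]
282 211 [-29   0  98]
283 211 [-32   1  97]
284 211 [-34   2  97]
281 212 [-26   1  98]
287 215 [-58 -21  44]
288 215 [-61 -21  42]
289 215 [-62 -18  44]
287 216 [-58 -21  41]
288 216 [-58 -18  43]
289 216 [-63 -19  38]
290 216 [-66 -20  35]
286 217 [-52 -18  44]
287 217 [-55 -18  41]
288 217 [-57 -16  42]
289 217 [-60 -15  40]
290 217 [-65 -18  34]
286 218 [-52 -18  40]
287 218 [-53 -15  42]
288 218 [-56 -15  39]
289 218 [-59 -15  37]
290 218 [-62 -14  35]
291 218 [-80 -35   4]
286 219 [-50 -16  38]
287 219 [-53 -16  37]
288 219 [-53 -12  40]
289 219 [-55 -10  40]
290 219 [-58  -9  38]
291 219 [-77 -31   5]
285 220 [-47 -16  38]
286 220 [-48 -13  39]
287 220 [-50 -12  39]
288 220 [-53 -12  36]
289 220 [-55 -10  36]
290 220 [-56  -7  39]
291 220 [-75 -28   5]
285 221 [-47 -17  32]
286 221 [-47 -12  37]
287 22
[... 239 characters left out ...]
 222 [-48  -6  37]
289 222 [-50  -3  38]
290 222 [-54  -4  34]
291 222 [-56  -4  33]
281 223 [-39 -25  24]
282 223 [-42 -24  23]
283 223 [-43 -21  24]
284 223 [-45 -19  24]
285 223 [-42 -11  33]
286 223 [-43  -8  35]
287 223 [-46  -7  34]
288 223 [-48  -6  33]
289 223 [-48  -1  37]
290 223 [-52  -2  34]
281 224 [-37 -22  25]
282 224 [-39 -20  25]
283 224 [-42 -20  21]
284 224 [-44 -19  21]
285 224 [-41 -10  31]
286 224 [-44 -10  29]
287 224 [-43  -4  35]
288 224 [-44  -1  37]
289 224 [-48  -1  34]
282 225 [-37 -18  23]
283 225 [-41 -19  19]
284 225 [-42 -16  21]
285 225 [-41  -9  28]
286 225 [-41  -5  32]
287 225 [-41  -2  34]
284 226 [-42 -17  16]
285 226 [-47 -19  11]
286 226 [-39  -3  31]
```

Two cells are in the tray. The third is at the spout; I'll wait briefly and then nudge the chute.

Call:
{"api": "arm_command", "payload": {"xyz": [[0,0,0],[0,0,0],[0,0,0]], "spin": [0,0,0]}}

```text
time: 19.85
tool_pos: [0.7019, 0.0155, 0.2975]
tool_rot: [3.142, -0.0, -0.101]
contact_force: [0.4, -0.9, -1.2]
opening: 0.0271
grip_force: 20.0
```

```bash
python3 tilt.py;python3 gr.py | awk '$1>275' | head -14;  python3 look.py scene p7.png 180 240 250 340 8
```

```text
121 s -28.617375638718283 145.49353868373336 t [-10.52279589  16.38838473]
-20 [106. 109. 111.] 4
120 [140. 163. 166.] 34
140 [145. 160. 170.] 82
291 215 [-75 -27  26]
292 215 [-78 -27  24]
289 216 [-69 -29  25]
290 216 [-71 -26  26]
291 216 [-73 -24  26]
292 216 [-75 -23  26]
293 216 [-78 -22  25]
289 217 [-68 -27  23]
290 217 [-68 -23  27]
291 217 [-71 -22  26]
292 217 [-72 -19  28]
293 217 [-75 -18  26]
294 217 [-80 -21  19]
289 218 [-64 -21  28]
```

View pics/p7.png

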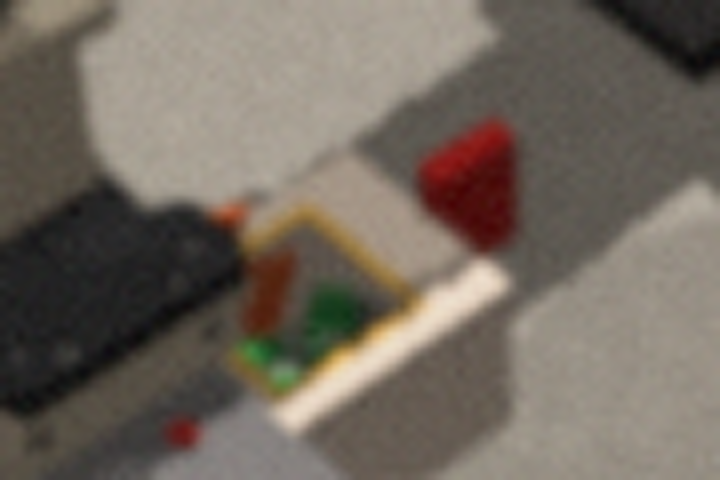

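No green is left in the chute. I'll lift and carry it to the mat, then check the cell count with the view clear.

Call:
{"api": "arm_command", "payload": {"xyz": [[0,0,10],[0,0,20],[0,0,20],[-5,10,0],[-8,16,0],[-8,16,0],[-8,16,0],[-8,16,0],[-8,16,0],[-8,16,0],[-8,16,0],[-8,16,0],[-8,16,0],[-8,16,0],[-8,16,0],[-8,16,0],[-8,16,0],[-8,16,0],[-8,16,0],[-8,16,0]], "spin": [0,0,0,0,0,0,0,0,0,0,0,0,0,0,0,0,0,0,0,0]}}

```text
time: 22.0
tool_pos: [0.5682, 0.2829, 0.3474]
tool_rot: [3.141, 0.0, -0.101]
contact_force: [0.5, -0.0, -1.4]
opening: 0.0272
grip_force: 20.0
```

Call:
{"api": "arm_command", "payload": {"xyz": [[-8,16,0],[-8,9,-10],[-3,0,-20],[0,0,-20],[0,0,-20],[0,0,-20],[0,0,-18],[0,0,-8],[0,0,0]], "spin": [0,0,0,0,0,0,0,0,0]}}

```text
time: 22.9
tool_pos: [0.5493, 0.3065, 0.2298]
tool_rot: [3.14, 0.003, -0.101]
contact_force: [-0.5, 0.2, -1.0]
opening: 0.0266
grip_force: 20.0
```

```bash
python3 meas.py | grep -E "tray|fin"; python3 look.py top p8.png 160 230 270 360 8;python3 gr.py | awk '$1>270{print}'|sort -k2,2n | awk 'NR%5==0'
```

```text
top tray 520 z 0.0683 c [561.2  13.8] size [112.9 128.4] ang 83.5
top fin 36 z 0.0865 c [508.8  35.2] size [11.4 19.3] ang 89.8
scene tray 593 z 0.0681 c [561.2  29.3] size [ 83.4 117.8] ang 84.7
scene fin 40 z 0.0858 c [511.2  36.3] size [12.7 19.9] ang 77.4
t tray s [-95.   0.] t [-40.2  41.8]
s tray s [-118.   -7.] t [-38.8  41.6]
292 216 [-77 -26  22]
292 217 [-73 -20  26]
290 218 [-67 -21  25]
288 219 [-62 -24  23]
293 219 [-70 -13  26]
290 220 [-60 -13  29]
280 221 [-44 -36  19]
289 221 [-57 -13  28]
281 222 [-41 -27  25]
289 222 [-55 -10  28]
284 223 [-46 -21  22]
282 224 [-41 -23  20]
283 225 [-40 -17  22]
```

View pics/p8.png

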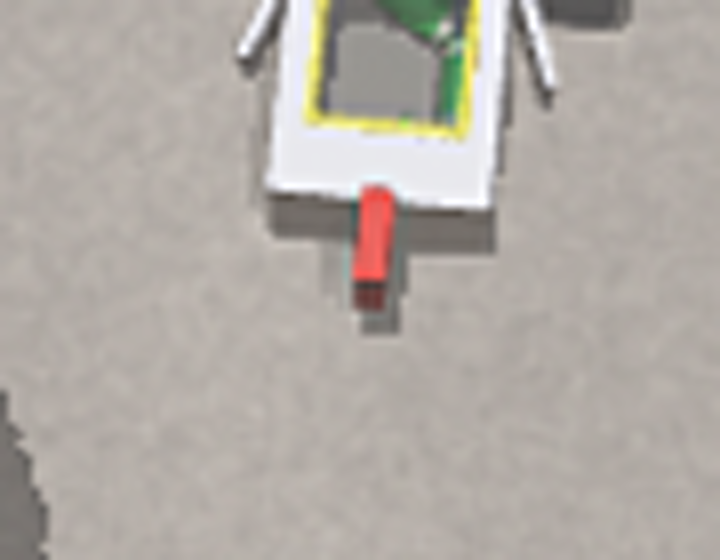

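I see cells in the tray: one lies diagonally near (410,15), and another along the right edge at (452,90). I'm at the picture limit, so from here I'll check by numbers only. First a text map of the green inside the opening.

```bash
cat > cnt.py <<'E'
from seg import *
u=np.array([np.cos(-.101),np.sin(-.101)]);w=np.array([-u[1],u[0]])
for n in("top","scene"):
    c=read_camera(n);P=cloud(c);h=cv2.cvtColor(c["img"],cv2.COLOR_RGB2HSV).astype(int)
    q=P[...,:2]-np.array([.627,.0224]);s=q@u*1000;t=q@w*1000;Z=P[...,2]*1000
    g=(h[...,0]>40)&(h[...,0]<85)&(h[...,1]>60)
    k=g&(s>-100)&(s<20)&(abs(t)<45)&(Z<60)
    v,x=np.where(k);print(n,k.sum())
    for r in range(v.min()-1,v.max()+2):print("".join("%3d"%Z[r,cc] if k[r,cc] else "  ." for cc in range(x.min()-1,x.max()+2)))
    o=g&(P[...,0]>.3)&(P[...,0]<.95)&(P[...,1]>-.1)&(P[...,1]<.45)&(Z<120)&~k
    print("other green",[(b[0].round(),b[1],np.median(P[b[2]],0).round(3)) for b in blobs(o,4)])
E
python3 cnt.py
```

```text
top 49
  .  .  .  .  .  .  .  .  .  .  .  .
  . 28 36 32 32 31 26 29  .  .  .  .
  . 32 28 30 34 24 31 28 28  .  .  .
  .  .  . 30 26 30 26 26 30  .  .  .
  .  .  . 24 28 30 27 25  .  .  .  .
  .  .  .  . 24 21 21 26  .  .  .  .
  .  .  .  .  .  . 20  .  .  .  .  .
  .  .  .  .  .  .  .  .  .  .  .  .
  .  .  .  .  .  .  .  .  .  .  .  .
  .  .  .  .  .  .  .  .  . 25 26  .
  .  .  .  .  .  .  .  . 21 26 24  .
  .  .  .  .  .  .  .  . 20 22 25  .
  .  .  .  .  .  .  .  . 21 22 28  .
  .  .  .  .  .  .  .  . 20 25 27  .
  .  .  .  .  .  .  .  . 24 25  .  .
  .  .  .  .  .  .  .  . 23 23  .  .
  .  .  .  .  .  .  .  .  .  .  .  .
other green [(array([321., 144.]), np.int32(9), array([0.651, 0.02 , 0.082])), (array([332., 145.]), np.int32(9), array([ 0.647, -0.012,  0.081]))]
scene 72
  .  .  .  .  .  .  .  .  .  .  .  .  .  .  .  .  .
  .  .  .  .  .  .  .  .  .  .  .  . 26  .  .  .  .
  .  .  .  .  .  .  .  .  .  . 25 28 25 26 23  .  .
  .  .  .  .  .  .  .  .  .  . 23 24 29 26 24 19  .
  .  .  .  .  .  .  .  .  . 23 26 26 29 25 22 21  .
  .  .  .  .  .  .  .  .  . 21 24 28 27 27 24 21  .
  .  .  . 22  .  .  .  .  . 23 26 27 29 27 26 19  .
  . 18 26 25 25  .  .  .  . 24 29 30 32 28 28  .  .
  . 24 24 23 23 24  .  .  . 27 30 29 29 29  .  .  .
  .  . 24 22 23 21 23  .  . 27 30 28  .  .  .  .  .
  .  . 26 22 22 20 20  .  . 28 28  .  .  .  .  .  .
  .  .  .  . 21 18 17  .  .  .  .  .  .  .  .  .  .
  .  .  .  .  .  .  .  .  .  .  .  .  .  .  .  .  .
other green [(array([258., 219.]), np.int32(10), array([ 0.648, -0.012,  0.081])), (array([265., 226.]), np.int32(8), array([0.652, 0.02 , 0.083])), (array([299., 396.]), np.int32(5), array([0.865, 0.339, 0.056]))]
```

Call:
{"api": "arm_command", "payload": {"xyz": [[0,0,-2],[0,0,-2],[0,0,-2],[0,0,-2],[0,0,-2],[0,0,-2],[0,0,-2],[0,0,-2],[0,0,-2],[0,0,-2],[0,0,0]], "spin": [0,0,0,0,0,0,0,0,0,0,0]}}

```text
time: 24.3
tool_pos: [0.5498, 0.3065, 0.2111]
tool_rot: [3.141, 0.001, -0.101]
contact_force: [0.5, 0.1, 0.2]
opening: 0.0264
grip_force: 20.0
```

Call:
{"api": "arm_command", "payload": {"xyz": [[0,0,-2],[0,0,-2],[0,0,-2],[0,0,-2],[0,0,-2],[0,0,-2],[0,0,-2],[0,0,-2],[0,0,-2],[0,0,-2],[0,0,-2],[0,0,-2],[0,0,-1.5],[0,0,0]], "spin": [0,0,0,0,0,0,0,0,0,0,0,0,0,0]}}

```text
time: 25.7
tool_pos: [0.5498, 0.3065, 0.1856]
tool_rot: [3.141, 0.001, -0.101]
contact_force: [-0.3, 0.0, -0.6]
opening: 0.0268
grip_force: 20.0
```

Run:
```python
from seg import *
c=read_camera("scene");P=cloud(c);m=masks(c["img"])["orange"];X,Y,Z=np.moveaxis(P,-1,0)
k=m&(X>.4)&(X<.7)&(Y>.26)&(Y<.36)&(Z>.005)
for a in np.arange(.42,.66,.02):
    j=k&(X>=a)&(X<a+.02)
    if j.sum()>3:print(a.round(2),np.percentile(Z[j]*1000,[3,97]).round(),np.median(Y[j]).round(3))
print(observe()["contact_force"],observe()["tool_pos"])
```

```text
0.56 [6. 9.] 0.303
0.58 [ 7. 36.] 0.3
0.6 [ 9. 38.] 0.302
[ 1.2103865  -0.21170669 -0.87128985] [0.54978748 0.30653574 0.18570454]
```

Call:
{"api": "arm_command", "payload": {"xyz": [[0,0,-0.5],[0,0,0],[0,0,0],[0,0,0],[0,0,0],[0,0,0],[0,0,20],[0,0,35],[0,0,40],[0,0,30]], "spin": [0,0,0,0,0,0,0,0,0,0], "jaw": 0}}

```text
time: 26.75
tool_pos: [0.5501, 0.3066, 0.3129]
tool_rot: [-3.141, -0.002, -0.101]
contact_force: [0.0, 0.8, -0.6]
opening: 0.046
grip_force: 0.0
```

```bash
cat > ch.py <<'E'
from seg import *
c=read_camera("scene");P=cloud(c);m=masks(c["img"])["orange"];X,Y,Z=np.moveaxis(P,-1,0)
k=m&(X>.4)&(X<.7)&(Y>.26)&(Y<.36)&(Z>.005)
for a in np.arange(.42,.66,.02):
    j=k&(X>=a)&(X<a+.02)
    if j.sum()>3:print(a.round(2),np.percentile(Z[j]*1000,[3,50,97]).round(),np.median(Y[j]).round(3))
E
python3 ch.py; python3 meas.py | grep -E "scene (chute|mat|fin)|top fin|tray"; python3 cnt.py | grep other
```

```text
0.44 [ 5.  7. 30.] 0.316
0.46 [ 5.  7. 35.] 0.316
0.48 [ 5.  8. 34.] 0.314
0.5 [ 5.  8. 35.] 0.311
0.52 [ 5.  7. 10.] 0.308
0.54 [  5.   7. 151.] 0.306
0.56 [  5.   6. 148.] 0.303
0.58 [ 5.  8. 34.] 0.3
0.6 [ 7. 31. 36.] 0.301
0.62 [31. 34. 35.] 0.309
top tray 516 z 0.0683 c [560.9  12.9] size [114.5 126.9] ang 85.0
top fin 36 z 0.0861 c [509.1  35.2] size [11.4 21.4] ang 89.7
scene mat 2489 z 0.0033 c [534.  307.8] size [128.3 235.3] ang 84.1
scene chute 475 z 0.0274 c [533.  309.4] size [ 28.9 176.9] ang 84.0
scene tray 592 z 0.0681 c [561.3  30.4] size [ 83.4 117.5] ang 86.3
scene fin 36 z 0.0862 c [510.1  36.6] size [12.2 19.6] ang 79.9
t tray s [-95.   1.] t [-46.3  47.8]
s tray s [-117.   -7.] t [-38.4  42.1]
other green [(array([322., 144.]), np.int32(10), array([0.651, 0.019, 0.082])), (array([332., 145.]), np.int32(9), array([ 0.647, -0.011,  0.084]))]
other green [(array([258., 219.]), np.int32(9), array([ 0.647, -0.01 ,  0.082])), (array([265., 226.]), np.int32(8), array([0.651, 0.021, 0.083]))]
```

The chute is flat and empty on the mat, and there is no green anywhere outside the tray. Next I'll push the tray home.

Call:
{"api": "arm_command", "payload": {"xyz": [[-3,-22,0],[-3,-25,0],[-3,-25,0],[-3,-25,0],[-3,-25,0],[-3,-25,0],[-3,-25,0],[-3,-25,0],[-3,-25,0],[-3,-25,0],[-3,-20,0],[-3,-5.8,0],[0,0,-20],[0,0,-25],[0,0,-20],[0,0,-12],[0,0,-8],[0,0,0]], "spin": [0,0,0,0,0,0,0,0,0,0,0,0,0,0,0,0,0,0]}}

```text
time: 28.8
tool_pos: [0.5137, 0.034, 0.2245]
tool_rot: [3.142, 0.002, -0.101]
contact_force: [0.2, 0.1, 0.3]
opening: 0.0458
grip_force: 0.0
```

Call:
{"api": "arm_command", "payload": {"xyz": [[0,0,0],[0,0,0],[0,0,0],[0,0,0],[0,0,0]], "spin": [0,0,0,0,0], "jaw": -1, "squeeze": 25}}

```text
time: 29.3
tool_pos: [0.514, 0.0337, 0.2258]
tool_rot: [3.142, -0.001, -0.101]
contact_force: [-0.7, -0.2, 1.8]
opening: 0.0122
grip_force: 25.0
```

Call:
{"api": "arm_command", "payload": {"xyz": [[3,-0.7,0],[5,-0.6,0],[5,-0.6,0],[5,-0.5,0],[5,-0.5,0],[5,-0.5,0],[5,-0.5,0],[5,-0.5,0],[5,-0.5,0],[5,-0.5,0],[5,-0.5,0],[5,-0.5,0],[5,-0.5,0],[5,-0.5,0],[5,-0.5,0],[5,-0.5,0],[0,0,0]], "spin": [0,0,0,0,0,0,0,0,0,0,0,0,0,0,0,0,0]}}

```text
time: 31.0
tool_pos: [0.5926, 0.0252, 0.2258]
tool_rot: [3.142, -0.001, -0.101]
contact_force: [-0.4, 0.2, 3.3]
opening: 0.0116
grip_force: 25.0
```

Call:
{"api": "arm_command", "payload": {"xyz": [[2,-0.2,0],[2,-0.2,0],[1.5,-0.2,0],[1.5,-0.2,0],[1,-0.1,0],[1,-0.1,0],[0,0,0]], "spin": [0,0,0,0,0,0,0]}}

```text
time: 31.7
tool_pos: [0.6007, 0.0244, 0.2258]
tool_rot: [3.142, 0.001, -0.101]
contact_force: [-3.3, 1.2, 5.8]
opening: 0.0119
grip_force: 25.0
```

Call:
{"api": "arm_command", "payload": {"xyz": [[1,-0.1,0],[1,-0.1,0],[0,0,0]], "spin": [0,0,0]}}

```text
time: 32.0
tool_pos: [0.6024, 0.0243, 0.2258]
tool_rot: [3.141, 0.002, -0.101]
contact_force: [-6.3, -0.0, 7.5]
opening: 0.0119
grip_force: 25.0
```

Call:
{"api": "arm_command", "payload": {"xyz": [[0,0,0],[0,0,0],[0,0,0],[0,0,0],[0,0,20],[0,0,30],[0,0,40],[-20,20,20],[-20,35,0],[-20,35,0],[-20,35,0],[-10,35,0],[0,0,0],[0,0,0]], "spin": [0,0,0,0,0,0,0,0,0,0,0,0,0,0], "jaw": 0.2}}

```text
time: 33.4
tool_pos: [0.5128, 0.1847, 0.3355]
tool_rot: [3.141, -0.0, -0.099]
contact_force: [0.2, -0.4, 0.1]
opening: 0.055
grip_force: 0.0
```

```bash
sed -i 's/(s>-140)&(s<60)/(s>-60)\&(s<10)/' meas.py; python3 meas.py | grep -E "fin|chute|tray|meter"; python3 ch.py
python3 - <<'E'
from seg import *
u=np.array([np.cos(-.101),np.sin(-.101)]);w=np.array([-u[1],u[0]])
for n in("top","scene"):
    c=read_camera(n);P=cloud(c);q=P[...,:2]-np.array([.627,.0224]);s=q@u*1000;t=q@w*1000;Z=P[...,2]*1000
    k=(s<0)&(s>-60)&(abs(t)<15)&(Z>75)&(Z<95);print(n,"fin s",np.percentile(s[k],[2,98]),"t",np.percentile(t[k],[5,95]),np.polyfit(s[k],t[k],1))
print(observe()["contact_force"],observe()["time"])
E
```

```text
top chute few 2
top tray 27 z 0.0677 c [611.7  -5. ] size [23.7 86.5] ang 23.0
top fin few 0
scene chute 560 z 0.0276 c [530.  309.7] size [ 28.8 181.8] ang 84.4
scene tray 33 z 0.0685 c [604.4  31.7] size [ 4.9 29.2] ang 87.4
scene fin few 0
t tray s [-40.   2.] t [-55.8  56.8]
s tray s [-37.  -7.] t [2.  7.9]
0.44 [ 5.  8. 30.] 0.311
0.46 [ 5.  9. 34.] 0.312
0.48 [ 5.  9. 34.] 0.309
0.5 [ 5.  9. 35.] 0.308
0.52 [ 5.  9. 34.] 0.306
0.54 [ 5.  7. 34.] 0.304
0.56 [ 5. 11. 35.] 0.3
0.58 [ 5.  8. 33.] 0.299
0.6 [ 7. 32. 34.] 0.302
top fin s [-39.68265031  -0.26500293] t [-5.54225389  6.33424042] [-0.02179224  0.08081976]
scene fin s [-38.60578004  -4.27767714] t [-4.06098245  7.32204179] [-0.07099861  1.23662716]
[-0.44262598 -0.44768833 -0.78282491] 33.65
```

```bash
python3 -c "
from cell import *
print(hand_in())"
```

```text
the job is handed in; nothing more can be done
None
```

I handed the job in at 33.7 s: the cells are tipped into the tray, the tray is home in the charger, and the empty chute lies flat on the mat. I counted the third cell from it leaving the spout (only two showed clearly in the tray), and I viewed 11 pictures, one over the limit of 10.

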